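# Bring the thread cone to the front of the revolving spool stand

### The job

With a fingertip on its rim, push the deck of the revolving spool stand round until the tall cone of thread stands squarely at the front, straight behind the middle of the notions tray, then take the hand away. Push gently and only on the rim: grip nothing, and do not touch or lift the cone or the spools on their pins, nor disturb the things in the tray and on the table.

Things in the scene. Friction and masses are not known exactly. Their poses are not given: they have to be found in the camera images.
- turntable: Revolving deck of the spool stand: flat dark wooden disc 300 mm across, 22 mm thick, its top 80 mm above the table; turns either way without end. Six pins (8 mm thick, 56 mm high) stand 85 mm from the centre at 0, 60, .. 300 degrees from its x axis, each carrying a spool or the cone. Needs about 0.5 N at the rim; stops at once when no longer pushed. Origin: centre of its underside, z up.
- notch (a point): Innermost point of one of the deck's six equal finger notches in the rim, at deck-top height, 130 mm from the centre. The notches are rounded, 54 mm wide at the rim, 20 mm deep, cut through the full thickness, at 30, 90, .. 330 degrees from the deck's x axis (midway between pins); this one is at 30. A fingertip set in from above can push the deck round by a notch's side.
- plinth: Fixed dark wooden foot of the stand: a block 180 x 180 mm, 50 mm high, hidden under the deck, with a board carrying the notions tray in front. Origin: on the deck's axis at table height. Its -x axis points to the front, through the middle of the tray (toward the robot, up to 20 degrees askew).
- tray (a point): Middle of the notions tray's floor, 10 mm above the table, 190 mm in front of the deck's axis. The tray is open, of dark wood, 70 mm front to back, 180 mm wide, 28 mm high; it begins 5 mm beyond the rim and shows from above. It marks the front of the stand.
- cone: The tall cone of thread, the only conical one: 90 mm high, 61 mm across at the foot, 26 mm at the top, undyed thread on a plain wooden core, standing on one of the turntable's pins with about 2 mm of play. Origin: centre of its underside, on its pin.
- spool_a: Small flanged wooden spool with undyed thread, 36 mm across, 48 mm high, standing on a pin of the turntable; keep off it. Origin: centre of its underside.
- spool_b: Small flanged wooden spool with undyed thread, 36 mm across, 48 mm high, standing on a pin of the turntable; keep off it. Origin: centre of its underside.
- spool_c: Small flanged wooden spool with undyed thread, 36 mm across, 48 mm high, standing on a pin of the turntable; keep off it. Origin: centre of its underside.
- spool_d: Stout flanged wooden spool with undyed thread, 46 mm across, 46 mm high, standing on a pin of the turntable; keep off it. Origin: centre of its underside.
- spool_e: Stout flanged wooden spool with undyed thread, 46 mm across, 46 mm high, standing on a pin of the turntable; keep off it. Origin: centre of its underside.
- thimble: Steel thimble, 19 mm across, 23 mm high, standing in the tray. Bystander. Origin: centre of its underside.
- bobbin0: Small steel bobbin, 21 mm across, 11 mm high, lying in the tray. Bystander. Origin: centre of its underside.
- bobbin1: Another such bobbin in the tray. Bystander. Origin: centre of its underside.
- button_jar: Clear jar of buttons with a steel lid, 72 mm across, 96 mm high, on the table. Bystander. Origin: centre of its underside.
- pin_tin: Round steel pin tin, 93 mm across, 25 mm high, on the table. Bystander. Origin: centre of its underside.
- mug: White mug, 80 mm across, 92 mm high, handle on its +y side. Bystander. Origin: centre of its underside.
- tape_measure: Grey tape measure case, 56 x 56 x 17 mm. Bystander. Origin: centre of its underside.
- shears: Dressmaker's shears lying shut, 205 mm long, 12 mm high, blades along +x. Bystander. Origin: under the pivot.
Mind the look-alikes: they are no part of the job. Leave any pink or yellow look-alike of the cone alone.

How it is judged:
At the end, for the whole second after the job is handed in: The cone stands at the front of the stand: in the plinth's frame within 14 mm either side of the line to the front and on the front half (more than 70 mm in front of the axis); the deck is still (under 0.05 rad/s); the cone and all five spools stand upright, down on their pins (x of cone in the frame of plinth below -0.07 m and y of cone in the frame of plinth between -0.014 and 0.014 m and angular speed of turntable below 0.05 rad/s and z of each of cone, spool_a, spool_b, spool_c, spool_d, spool_e in the frame of turntable below 0.032 m and horizontal distance between each of cone, spool_a, spool_b, spool_c, spool_d, spool_e and turntable below 0.097 m and angle between each of cone, spool_a, spool_b, spool_c, spool_d, spool_e's own z axis and vertical below 0.2 rad); the robot touches nothing.
It fails at once if a spool or the cone is lifted off its pin or tipped (z of any of cone, spool_a, spool_b, spool_c, spool_d, spool_e in the frame of turntable above 0.04 m or angle between any of cone, spool_a, spool_b, spool_c, spool_d, spool_e's own z axis and vertical above 0.35 rad).
It fails at once if a spool or the cone is pushed or held by the robot (over 1.5 N) (contact force between any of the fingers, the arm and cone above 1.5 N or contact force between any of the fingers, the arm and spool_a above 1.5 N or contact force between any of the fingers, the arm and spool_b above 1.5 N or contact force between any of the fingers, the arm and spool_c above 1.5 N or contact force between any of the fingers, the arm and spool_d above 1.5 N or contact force between any of the fingers, the arm and spool_e above 1.5 N).
It fails at once if the deck is turned from anywhere but its rim (contact force between the fingers and turntable above 1 N and horizontal distance between the grasp point and turntable below 0.1 m).
It fails at once if the rim is gripped or pressed hard (over 25 N) (contact force between the fingers and turntable above 25 N).
It fails at once if anything in the tray or on the table is shifted (15 mm) (distance of any of thimble, bobbin0, bobbin1, button_jar, pin_tin, mug, tape_measure, shears from where it was at the start of the episode above 0.015 m).
It also fails if it takes over 48 s, if anything falls off the work surface, if the arm or the gripper's body presses on something with over 40 N, if the wrist force passes 120 N, or if a joint passes its speed limit or range.

### The arm

A 6-joint arm with a two-finger parallel gripper is mounted at the origin on the work surface. World frame = base frame: x ahead of the robot, y to its left, z up, the work surface at z = 0. Lengths are in m, angles in rad, forces in N, time in s.
With the tool pointing down it reaches from about 0.35 to 0.975 m from the base axis. Payload 4.9 kg.
Tool frame: the origin (TCP) lies midway between the tips of the shut fingers; the grasp point (between the pads) lies 19 mm behind it; z points along the fingers, x is the direction in which the jaws open and shut, and the axes are right-handed (so a half turn about z gives the same grasp; the last joint's range is limited). The gripper opens to 85 mm and grips with 20 to 120 N. Pads are 22 mm wide; open, the fingers measure 114 mm over their backs; the gripper's body (76 mm by 85 mm) begins 54 mm behind the grasp point. The pads swing forward as they close: fully open they stand 13 mm farther back than shut.
Start: joints at [1.053, 0.053, 1.613, -0, 1.476, -0.119], TCP at [0.243, 0.576, 0.231] pointing down, gripper open.
Joint ranges: [-3.01, 3.01], [-1.01, 2.22], [0.06, 2.58], [-1.02, 4.17], [0.09, 2.62], [-3.14, 3.14]. Speed limits (rad/s): [2.57, 2.57, 3.14, 3.14, 3.14, 3.14].

### API

Orientations are given as a 3x3 rotation matrix whose columns are the frame's x, y, z axes.
In Python, from rig import manip gives the robot as it stands. The module is installed in compiled form; this text tells all that it offers.
- The arm moves only by the tool send_rows, never from a script. Its argument "moves" is one flat list of numbers, 7 for each row, row after row: the turn, a rotation vector about the tool's x, y, z in rad, then the shift along the tool's x, y, z in mm, then the opening, from 0 (shut) to 1 (fully open). A call has 1 to 20 rows; each row is the pose to reach, as a shift and turn from the pose commanded when the call began, along the tool's axes at that moment; what a row does not reach only later rows make up. A row lasts 1/12 s, in which the tool goes at most 41.7 mm and 7.16 degrees, less where a joint would pass 70% of its speed; a pose out of reach is approached as far as the arm can. A call with a gripper value outside its range is refused whole. The fingers move at their own pace and stop on an object; "force" is the grip in N (left out, the last holds). Time passes only in rows, so rows that repeat a pose let the fingers close. It gives the time, the measured TCP pose, the force and the opening at its end, in the units of the state.
- manip.read_state(): the state, without advancing time (a new reading comes with each control period).
- manip.get_image(name): name is "side" or "top"; returns (picture, depth): 384x512x3 uint8, red, green, blue; 384x512 float32, m along the optical axis (not along the pixel's ray), 0 where there is no reading.
- manip.get_calibration(name): a dict with "vertical_fov" (degrees; the focal length in pixels is half the picture's height over the tangent of half this angle, whatever the lens; pixels are square), "cx", "cy" (the principal point, pixels), "k1" (the pictures are not rectified: a ray, as slopes to the right and down, at radius r is drawn at 1 + k1 r^2 times it, then the intrinsics apply), "eye" and "orientation" of the camera in the world. Camera axes: x right, y down, z forward; pixel columns grow to the right and rows downward; lengths in m; the calibration is good to about 2 mm. A picture is of the moment at which its call begins. get_calibration takes no time and is no camera call.
- manip.sign_off(): hands the job in, once; it reports no verdict.
The state is a dict: "clock": time; "joint_pos": joint angles; "joint_velocities": joint speeds; "joint_efforts": joint torques, N m; "tcp_pos": TCP position; "eef_rot": TCP orientation; "ft_force": force on the tool from outside, world axes, zero at the start; "wrist_torque": the same for the moment, N m; "width": finger opening in m.
Only numpy, scipy, OpenCV 4.12 (cv2) and the standard library are available. Lean on these libraries where they do the work, as an engineer would, in place of code of your own. Each camera call takes 0.05 s, during which the arm holds its last target. There are 200 camera calls.

## Working session

There is one attempt and no reset: what is moved stays moved. The work goes in short steps, Python scripts to look and compute and a tool call to move; the robot and the scene stay as the last step left them, time stands still between calls to the robot, and variables do not carry over. Pictures are saved under pics/ and viewed, about 8 in all and at most 12, crops included, and the job is handed in when it is done.

Besides the shell and the picture viewer there is one more tool, called after "Call:" in YAML: its name, and indented under it one key for each argument. send_rows: Moves the arm, as the interface text tells. Its arguments: {"type":"object","properties":{"moves":{"type":"array"},"force":{"type":"number"}},"required":["moves"]}

```bash
mkdir -p pics; cat > h.py <<'E'
import numpy as np,cv2
from rig import manip
def cal(n):
    c=manip.get_calibration(n); f=192/np.tan(np.radians(c["vertical_fov"])/2)
    return c,f,np.array(c["eye"]),np.array(c["orientation"])
def ray(n,u,v):
    c,f,e,R=cal(n); d=np.array([(u-c["cx"])/f,(v-c["cy"])/f]); s=d.copy()
    for _ in range(20): s=d/(1+c["k1"]*(s@s))
    return e,R@np.array([s[0],s[1],1])
def onplane(n,u,v,z):
    e,d=ray(n,u,v); return e+d*(z-e[2])/d[2]
def proj(n,p):
    c,f,e,R=cal(n); q=R.T@(np.array(p)-e); s=q[:2]/q[2]; s=s*(1+c["k1"]*(s@s))
    return np.array([c["cx"],c["cy"]])+f*s
def grab(n,name):
    im,d=manip.get_image(n); np.savez("/tmp/"+name,im=im,d=d); cv2.imwrite(f"pics/{name}.png",im[:,:,::-1]); return im,d
E
python3 - <<'E'
from h import *
for n in("top","side"):
    grab(n,n+"0"); print(manip.get_calibration(n))
s=manip.read_state();print(s["clock"],s["tcp_pos"],s["eef_rot"])
E
```

```text
{'vertical_fov': 50.54291919608185, 'cx': 261.6985995590736, 'cy': 197.98368524033938, 'k1': -0.01240122229308274, 'eye': array([0.32702397, 0.08823475, 1.61656982]), 'orientation': array([[-0.01704675, -0.98775941,  0.15505082],
       [-0.99983418,  0.01783344,  0.00368408],
       [-0.00640408, -0.15496231, -0.98789963]])}
{'vertical_fov': 48.51840248637183, 'cx': 259.8984535635567, 'cy': 189.25666045169282, 'k1': -0.11055314897090636, 'eye': array([0.19302605, 0.86617635, 1.01088444]), 'orientation': array([[-0.91373223, -0.30346319,  0.2701916 ],
       [-0.40628945,  0.67466025, -0.61624867],
       [ 0.00472125, -0.67286227, -0.73975271]])}
0.1 [0.24240015 0.57546568 0.2301906 ] [[ 3.88313896e-01  9.21526718e-01 -9.09392743e-04]
 [ 9.21525373e-01 -3.88314898e-01 -1.58977161e-03]
 [-1.81814777e-03 -2.20698077e-04 -9.99998323e-01]]
```

View pics/top0.png

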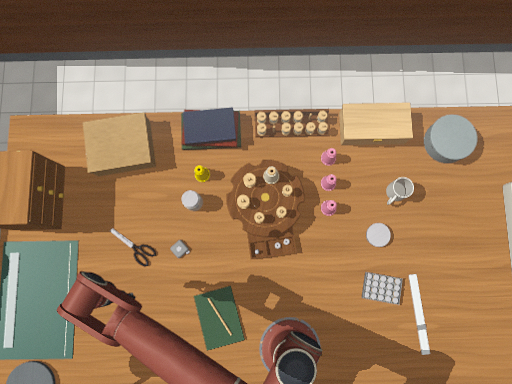

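View pics/side0.png

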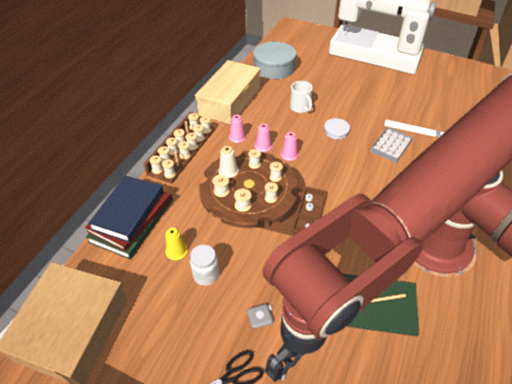

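The top view shows the deck at (266,198) and the tray at (274,246). Look-alikes for the cone are:
- pink cones at (330,157), (330,183) and (330,208)
- a yellow cone at (202,173)
- spools at (250,181), (288,190), (282,212), (259,217) and (243,202)

The undyed cone is at (271,174), or (228,162) in the side view.

```bash
cat >> h.py <<'E'
def cloud(n,d):
    c,f,e,R=cal(n); v,u=np.mgrid[0:384,0:512]; k=np.stack([(u-c["cx"])/f,(v-c["cy"])/f],-1); s=k.copy()
    for _ in range(15): s=k/(1+c["k1"]*(s**2).sum(-1,keepdims=True))
    q=np.concatenate([s,np.ones(d.shape+(1,))],-1)*d[...,None]
    P=q@R.T+e; P[d==0]=np.nan; return P
E
python3 - <<'E'
from h import *
z=np.load("/tmp/top0.npz"); P=cloud("top",z["d"]); im=z["im"]
sub=np.zeros((384,512),bool); sub[150:265,220:312]=1
deck=sub&(abs(P[...,2]-.08)<.008)
p=P[deck]; (c,r)=cv2.minEnclosingCircle(p[:,:2].astype(np.float32)); print("deck",c,r,p[:,2].mean())
pts=p[:,:2]; hull=cv2.convexHull(pts.astype(np.float32))[:,0]
A=np.c_[2*hull,np.ones(len(hull))]; s=np.linalg.lstsq(A,(hull**2).sum(1),rcond=None)[0]; print("hullfit",s[:2],np.sqrt(s[2]+s[0]**2+s[1]**2))
for n,u,v in(("top",265.3,197.5),): print("boss",onplane(n,u,v,.082))
c0=np.array(s[:2])
# tray: low dark points
g=sub&(P[...,2]>.006)&(P[...,2]<.045)&(np.hypot(P[...,0]-c0[0],P[...,1]-c0[1])>.153)
q=P[g][:,:2].astype(np.float32); (tc,ts,ta)=cv2.minAreaRect(q);print("tray",tc,ts,ta,len(q))
# tops of spools
m=(sub&(P[...,2]>.105)).astype(np.uint8); k,l,st,ce=cv2.connectedComponentsWithStats(m)
for i in range(1,k):
    if st[i,4]>5:
        a=P[l==i]; h=np.nanmax(a[:,2]); t=a[a[:,2]>h-.008]; t=t.mean(0); d=t[:2]-c0; print("obj",ce[i],t.round(3),np.hypot(*d).round(3),np.degrees(np.arctan2(d[1],d[0])).round(1))
# notches: radius profile
for a in range(0,360,6):
    x=c0+.14*np.array([np.cos(np.radians(a)),np.sin(np.radians(a))]); u,v=proj("top",[*x,.08]).round().astype(int); print(a,int(P[v,u,2]*1000),end="; ")
big=cv2.resize(im[150:270,215:315],None,fx=6,fy=5.0,interpolation=cv2.INTER_CUBIC)[:,:,::-1]; big=cv2.resize(im[150:265,215:315],(696,600)[:2],interpolation=cv2.INTER_CUBIC)[:,:,::-1]
cv2.imwrite("pics/crop0.png",cv2.resize(big,(520,598)))
E
```

```text
deck (0.574379026889801, 0.08281948417425156) 0.15018418431282043 0.08076594616242304
hullfit [0.5739494  0.08285952] 0.14874917586822103
boss [0.56949628 0.08017055 0.082     ]
tray (0.5472420454025269, 0.08093138039112091) (0.36604106426239014, 0.4627474248409271) 87.95561218261719 1283
obj [270.86184211 173.33552632] [0.654 0.059 0.174] 0.084 -16.8
obj [248.67521368 178.46153846] [0.631 0.139 0.134] 0.081 44.6
obj [286.94366197 188.84507042] [0.593 0.001 0.132] 0.084 -77.2
obj [242.52941176 200.04201681] [0.554 0.163 0.135] 0.083 103.9
obj [280.91891892 210.59459459] [0.512 0.022 0.132] 0.087 -135.7
obj [258.52       216.25333333] [0.494 0.107 0.131] 0.084 163.1
0 80; 6 1; 12 4; 18 2; 24 77; 30 82; 36 79; 42 82; 48 84; 54 77; 60 80; 66 -2; 72 -1; 78 0; 84 87; 90 80; 96 77; 102 73; 108 77; 114 82; 120 76; 126 70; 132 -3; 138 -4; 144 81; 150 81; 156 76; 162 86; 168 82; 174 72; 180 80; 186 5; 192 12; 198 8; 204 77; 210 85; 216 80; 222 74; 228 83; 234 78; 240 88; 246 79; 252 -4; 258 1; 264 82; 270 76; 276 85; 282 82; 288 79; 294 78; 300 83; 306 -1; 312 1; 318 1; 324 83; 330 85; 336 79; 342 80; 348 83; 354 74;
```

View pics/crop0.png

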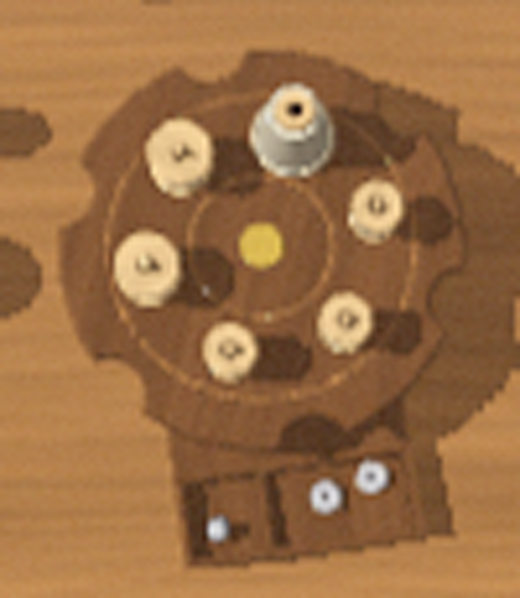

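```bash
cat >> h.py <<'E'
C=np.array([.574,.083])
def rows(wps,op=0):
    "wps: (x,y,z,yaw of tool x deg); prints rows from the current measured pose"
    s=manip.read_state(); p=np.array(s["tcp_pos"]); R=np.array(s["eef_rot"]); y0=np.degrees(np.arctan2(R[1,0],R[0,0]))
    for x,y,z,w in wps:
        d=R.T@(np.array([x,y,z])-p)*1000; print([0,0,round(-np.radians(w-y0),3),*[int(round(v)) for v in d],op],end=",")
    print()
def rim(a,r,z): return (C[0]+r*np.cos(np.radians(a)),C[1]+r*np.sin(np.radians(a)),z,a-180)
E
python3 - <<'E'
from h import *
L=onplane("top",215+188/5.2-.4,150+565/5.2-.4,.028)[:2]; Rr=onplane("top",215+411/5.2-.4,150+544/5.2-.4,.028)[:2]
d=Rr-L; print(L,Rr,np.hypot(*d),"edge normal",np.degrees(np.arctan2(d[0],-d[1]))-180 if 0 else np.degrees(np.arctan2(d[1],d[0]))-90)
m=(L+Rr)/2-C; print("mid dir",np.degrees(np.arctan2(m[1],m[0])),np.hypot(*m))
z=np.load("/tmp/top0.npz")
big=cv2.resize(z["im"][222:264,240:306],None,fx=10,fy=10,interpolation=cv2.INTER_CUBIC)[:,:,::-1]; cv2.imwrite("pics/tray.png",big)
for n,u,v in(("jar",192,200),("yellow",202,173),("pink",330,208)): print(n,onplane("top",u,v,.09))
print(rim(253,.151,.2)); rows([rim(253,.151,.2)])
s=manip.read_state();print(s["joint_pos"],s["width"])
E
```

```text
[0.341312   0.14048244] [ 0.3539224  -0.02564914] 0.1666094933458715 edge normal -175.65922505562855
mid dir -173.55240128110145 0.2278237903339361
jar [0.56364394 0.35902692 0.09      ]
yellow [0.66788989 0.32156371 0.09      ]
pink [ 0.52361526 -0.16370613  0.09      ]
(np.float64(0.5298518725868666), np.float64(-0.06140201815041833), 0.2, 73)
[0, 0, np.float64(-0.102), -475, 512, 31, 0],
[ 1.05301762e+00  5.32680273e-02  1.61417259e+00  3.34582696e-06
  1.47598353e+00 -1.18976933e-01] 0.08505114890872666
```

View pics/tray.png

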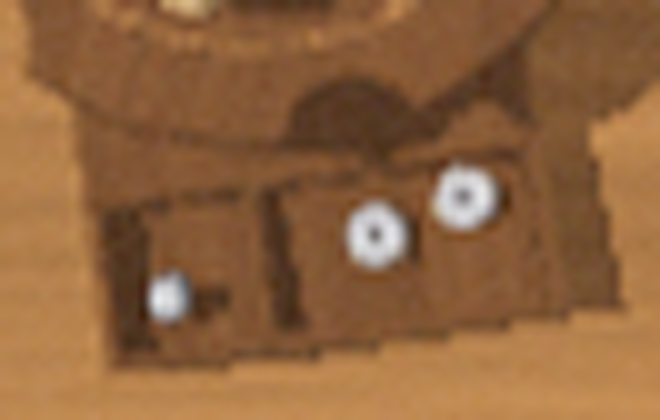

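The tray's front edge and the line to its middle give a front direction of about -173.5°. The cone is at about -17°, so the deck must turn about 156° clockwise. I'll use the notch at 253° on the right and carry it round the near side.

Call:
send_rows:
  moves: [0,0,-0.1,-475,512,11,0,0,0,-0.1,-475,512,11,0,0,0,-0.1,-475,512,11,0,0,0,-0.1,-475,512,11,0,0,0,-0.1,-475,512,11,0,0,0,-0.1,-475,512,11,0,0,0,-0.1,-475,512,11,0,0,0,-0.1,-475,512,11,0,0,0,-0.1,-475,512,11,0,0,0,-0.1,-475,512,11,0,0,0,-0.1,-475,512,11,0,0,0,-0.1,-475,512,11,0,0,0,-0.1,-475,512,11,0,0,0,-0.1,-475,512,11,0,0,0,-0.1,-475,512,11,0,0,0,-0.1,-475,512,11,0,0,0,-0.1,-475,512,11,0,0,0,-0.1,-475,512,11,0,0,0,-0.1,-475,512,11,0,0,0,-0.1,-475,512,11,0]

```text
clock: 1.77
tcp_pos: [0.5296, -0.0603, 0.2197]
eef_rot: [[0.295, 0.956, -0.001], [0.956, -0.295, 0.001], [0.0, -0.001, -1.0]]
ft_force: [-0.4, 0.8, -0.5]
width: -0.0
```

```bash
python3 - <<'E'
from h import *
im,d=grab("side","s1")
s=manip.read_state();print(s["clock"],s["tcp_pos"],s["eef_rot"],s["joint_pos"],s["width"],s["ft_force"])
print(proj("side",s["tcp_pos"]),proj("side",[.530,-.061,.08]))
cv2.imwrite("pics/s1c.png",cv2.resize(im[100:260,180:340],(600,600),interpolation=cv2.INTER_CUBIC)[:,:,::-1])
rows([rim(253,.151,.068)])
E
```

```text
1.8167 [ 0.52958361 -0.05980656  0.219878  ] [[ 2.93665556e-01  9.55907892e-01 -8.02232351e-04]
 [ 9.55908186e-01 -2.93665188e-01  5.45866393e-04]
 [ 2.86210279e-04 -9.27162629e-04 -9.99999529e-01]] [-2.52307547e-01 -1.61111258e-01  1.83758704e+00  3.30125193e-04
  1.46602998e+00 -1.52507944e+00] 5.7946346935479325e-05 [-0.14300336  0.68719634  0.31176812]
[282.03043915 122.94890022] [280.18973091 157.29904425]
[0, 0, np.float64(-0.001), -1, 1, 152, 0],
```

View pics/s1c.png

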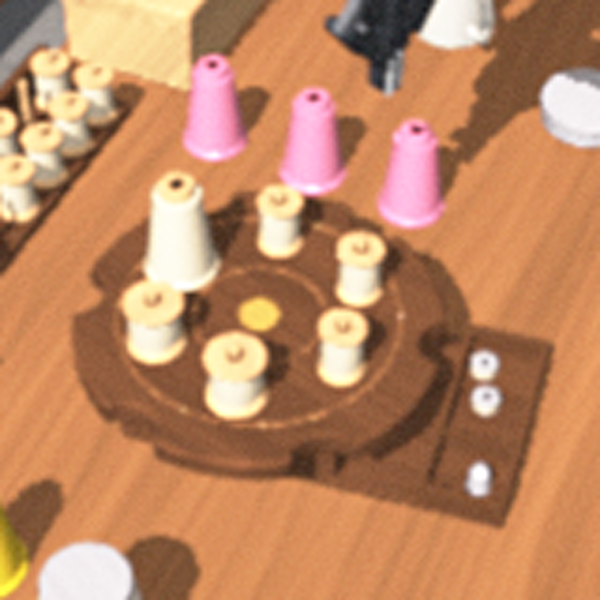

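Call:
send_rows:
  moves: [0,0,0,-3,1,60,0,0,0,0,-3,1,100,0,0,0,0,-3,1,125,0,0,0,0,-3,1,132,0,0,0,0,-3,1,136,0,0,0,0,-3,1,138,0,0,0,0,-3,1,140,0,0,0,0,-3,1,141,0,0,0,0,-3,1,142,0,0,0,0,-3,1,142,0]

```text
clock: 2.65
tcp_pos: [0.5312, -0.064, 0.0799]
eef_rot: [[0.294, 0.956, 0.003], [0.956, -0.294, -0.001], [0.0, 0.003, -1.0]]
ft_force: [-0.4, -0.1, 0.1]
width: -0.0002
```

```bash
python3 - <<'E'
from h import *
a,d=grab("side","s2"); b,_=grab("top","t2")
s=manip.read_state();print(s["clock"],s["tcp_pos"],s["ft_force"])
A=cv2.resize(a[120:220,220:320],(400,400),interpolation=cv2.INTER_CUBIC); B=cv2.resize(b[150:250,225:325],(400,400),interpolation=cv2.INTER_CUBIC)
cv2.imwrite("pics/c2.png",np.hstack([A,B])[:,:,::-1])
print(proj("top",s["tcp_pos"]),proj("side",s["tcp_pos"]))
E
```

```text
2.75 [ 0.53069651 -0.06394751  0.07925118] [ 0.34748612 -0.27746618 -0.16985975]
[303.29666697 206.99262207] [280.32627294 156.82679336]
```

View pics/c2.png

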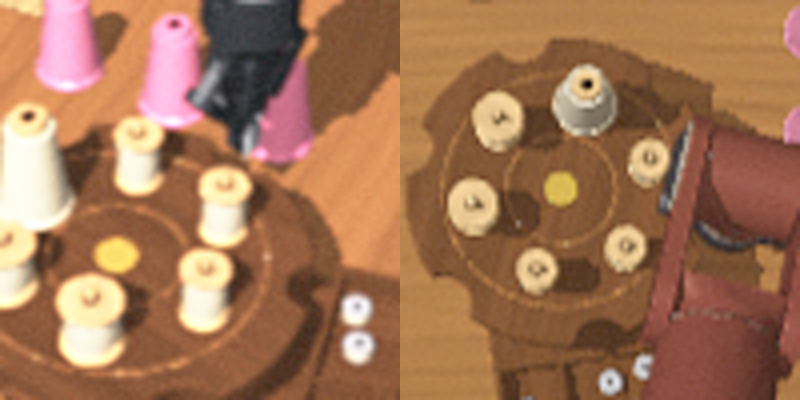

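The crops show the fingertip at the rim beside the right-hand notch, clear of the spools, with no contact force at deck-top height. I'll lower it into the notch.

Call:
send_rows:
  moves: [0,0,0,0,0,1,0,0,0,0,0,0,2,0,0,0,0,0,0,3,0,0,0,0,0,0,4,0,0,0,0,0,0,4,0]

```text
clock: 3.17
tcp_pos: [0.5299, -0.0637, 0.0739]
eef_rot: [[0.294, 0.956, -0.001], [0.956, -0.294, 0.0], [-0.0, -0.001, -1.0]]
ft_force: [0.2, -0.2, 0.5]
width: 0.0001
```

Call:
send_rows:
  moves: [0,0,0,0,0,2,0,0,0,0,0,0,4,0,0,0,0,0,0,6,0,0,0,0,0,0,7,0,0,0,0,0,0,7,0]

```text
clock: 3.58
tcp_pos: [0.5298, -0.0637, 0.0668]
eef_rot: [[0.294, 0.956, -0.001], [0.956, -0.294, 0.0], [-0.0, -0.001, -1.0]]
ft_force: [-0.5, 0.2, 0.0]
width: -0.0001
```

```bash
python3 - <<'E'
from h import *
s=manip.read_state();print(s["clock"],s["tcp_pos"],s["ft_force"],s["joint_pos"])
rows([rim(a,.152,.068) for a in np.arange(252,212,-2)])
E
```

```text
3.5833 [ 0.52981668 -0.06368632  0.06681994] [-0.51740658  0.20485038  0.02100255] [-2.59119359e-01 -1.01636033e-03  1.95743968e+00 -2.16088470e-05
  1.18600319e+00 -1.53111295e+00]
[0, 0, np.float64(0.015), 1, -3, -1, 0],[0, 0, np.float64(0.05), 1, -9, -1, 0],[0, 0, np.float64(0.085), 2, -14, -1, 0],[0, 0, np.float64(0.12), 2, -19, -1, 0],[0, 0, np.float64(0.155), 3, -24, -1, 0],[0, 0, np.float64(0.19), 4, -30, -1, 0],[0, 0, np.float64(0.225), 5, -35, -1, 0],[0, 0, np.float64(0.26), 6, -40, -1, 0],[0, 0, np.float64(0.295), 8, -45, -1, 0],[0, 0, np.float64(0.33), 9, -50, -1, 0],[0, 0, np.float64(0.364), 11, -55, -1, 0],[0, 0, np.float64(0.399), 13, -60, -1, 0],[0, 0, np.float64(0.434), 15, -65, -1, 0],[0, 0, np.float64(0.469), 18, -70, -1, 0],[0, 0, np.float64(0.504), 20, -74, -1, 0],[0, 0, np.float64(0.539), 23, -79, -1, 0],[0, 0, np.float64(0.574), 26, -83, -1, 0],[0, 0, np.float64(0.609), 29, -88, -1, 0],[0, 0, np.float64(0.644), 32, -92, -1, 0],[0, 0, np.float64(0.679), 35, -96, -1, 0],
```

Call:
send_rows:
  moves: [0,0,0.015,1,-3,0,0,0,0,0.05,1,-9,0,0,0,0,0.085,2,-14,0,0,0,0,0.12,2,-19,0,0,0,0,0.155,3,-24,0,0,0,0,0.19,4,-30,0,0,0,0,0.225,5,-35,0,0,0,0,0.26,6,-40,0,0,0,0,0.295,8,-45,0,0,0,0,0.33,9,-50,0,0,0,0,0.365,11,-55,0,0,0,0,0.4,13,-60,0,0,0,0,0.435,15,-65,0,0,0,0,0.47,18,-70,0,0,0,0,0.505,20,-74,0,0,0,0,0.54,23,-79,0,0]

```text
clock: 4.92
tcp_pos: [0.4611, -0.0187, 0.0674]
eef_rot: [[0.745, 0.667, -0.0], [0.667, -0.745, -0.001], [-0.001, 0.001, -1.0]]
ft_force: [-0.3, -0.6, 0.6]
width: 0.0
```

```bash
cat > chk.py <<'E'
from h import *
import sys
s=manip.read_state();p=np.array(s["tcp_pos"]);d=p[:2]-C
a0=np.degrees(np.arctan2(d[1],d[0]))%360
print(s["clock"],p,s["ft_force"],"q6",s["joint_pos"][5],"finger ang",a0,"r",np.hypot(*d))
im,dd=grab("side",sys.argv[1])
def cone(im):
    # tops of the cone/spools: orange-cream flange colour; cone is found from depth near z=.17
    P=cloud("side",dd); m=(np.hypot(P[...,0]-C[0],P[...,1]-C[1])<.115)&(P[...,2]>.155)&(P[...,2]<.18)&(im.min(-1)>80)
    k,l,st,ce=cv2.connectedComponentsWithStats(m.astype(np.uint8)); 
    for i in range(1,k):
        if st[i,4]>8:
            q=P[l==i].mean(0); print("cone?",q.round(3),st[i,4],np.degrees(np.arctan2(q[1]-C[1],q[0]-C[0])).round(1))
cone(im)
rows([rim(a0-t,.152,.067) for t in range(2,42,2)])
E
python3 chk.py s3
```

```text
4.9167 [ 0.4610681  -0.01867768  0.06744768] [-0.27631154 -0.56170413  0.63010725] q6 -0.930726872120112 finger ang 221.99813402633814 r 0.15196040854552598
cone? [0.632 0.032 0.165] 106 -41.1
cone? [0.497 0.015 0.165] 55 -138.6
[0, 0, np.float64(0.031), 0, -4, 0, 0],[0, 0, np.float64(0.066), 0, -10, 0, 0],[0, 0, np.float64(0.101), 1, -15, 0, 0],[0, 0, np.float64(0.136), 1, -20, 0, 0],[0, 0, np.float64(0.17), 2, -25, 0, 0],[0, 0, np.float64(0.205), 3, -31, 0, 0],[0, 0, np.float64(0.24), 4, -36, 0, 0],[0, 0, np.float64(0.275), 6, -41, 0, 0],[0, 0, np.float64(0.31), 7, -46, 0, 0],[0, 0, np.float64(0.345), 9, -51, 0, 0],[0, 0, np.float64(0.38), 11, -56, 0, 0],[0, 0, np.float64(0.415), 13, -61, 0, 0],[0, 0, np.float64(0.45), 15, -66, 0, 0],[0, 0, np.float64(0.485), 17, -70, 0, 0],[0, 0, np.float64(0.52), 20, -75, 0, 0],[0, 0, np.float64(0.554), 23, -80, 0, 0],[0, 0, np.float64(0.589), 26, -84, 0, 0],[0, 0, np.float64(0.624), 29, -88, 0, 0],[0, 0, np.float64(0.659), 32, -93, 0, 0],[0, 0, np.float64(0.694), 35, -97, 0, 0],
```

The deck turns with the finger: the cone moved from -17° to about -42° at almost no force. Carrying on.

Call:
send_rows:
  moves: [0,0,0.03,0,-5,0,0,0,0,0.065,0,-10,0,0,0,0,0.1,1,-15,0,0,0,0,0.135,1,-20,0,0,0,0,0.17,2,-25,0,0,0,0,0.205,3,-31,0,0,0,0,0.24,4,-36,0,0,0,0,0.275,6,-41,0,0,0,0,0.31,7,-46,0,0,0,0,0.345,9,-51,0,0,0,0,0.38,11,-56,0,0,0,0,0.415,13,-61,0,0,0,0,0.45,15,-66,0,0,0,0,0.485,17,-70,0,0,0,0,0.52,20,-75,0,0,0,0,0.555,23,-80,0,0,0,0,0.59,26,-84,0,0,0,0,0.625,29,-88,0,0,0,0,0.66,32,-93,0,0,0,0,0.695,35,-97,0,0]

```text
clock: 6.63
tcp_pos: [0.4224, 0.0772, 0.0673]
eef_rot: [[0.999, 0.036, -0.0], [0.036, -0.999, -0.0], [-0.0, 0.0, -1.0]]
ft_force: [0.1, -0.3, 0.2]
width: -0.0001
```

```bash
python3 chk.py s4
```

```text
6.6333 [0.42239211 0.07721423 0.06729355] [ 0.07279694 -0.28990416  0.16681795] q6 -0.028238434307625432 finger ang 182.185501680187 r 0.15171824679236423
cone? [0.58  0.007 0.165] 108 -85.9
cone? [0.473 0.084 0.162] 41 179.7
[0, 0, np.float64(0.032), 0, -5, 0, 0],[0, 0, np.float64(0.067), 0, -10, 0, 0],[0, 0, np.float64(0.102), 0, -15, 0, 0],[0, 0, np.float64(0.136), 1, -21, 0, 0],[0, 0, np.float64(0.171), 2, -26, 0, 0],[0, 0, np.float64(0.206), 3, -31, 0, 0],[0, 0, np.float64(0.241), 4, -36, 0, 0],[0, 0, np.float64(0.276), 5, -41, 0, 0],[0, 0, np.float64(0.311), 7, -46, 0, 0],[0, 0, np.float64(0.346), 9, -51, 0, 0],[0, 0, np.float64(0.381), 11, -56, 0, 0],[0, 0, np.float64(0.416), 13, -61, 0, 0],[0, 0, np.float64(0.451), 15, -66, 0, 0],[0, 0, np.float64(0.485), 17, -71, 0, 0],[0, 0, np.float64(0.52), 20, -75, 0, 0],[0, 0, np.float64(0.555), 23, -80, 0, 0],[0, 0, np.float64(0.59), 25, -84, 0, 0],[0, 0, np.float64(0.625), 28, -89, 0, 0],[0, 0, np.float64(0.66), 32, -93, 0, 0],[0, 0, np.float64(0.695), 35, -97, 0, 0],
```

Call:
send_rows:
  moves: [0,0,0.03,0,-5,0,0,0,0,0.065,0,-10,0,0,0,0,0.1,1,-15,0,0,0,0,0.135,1,-20,0,0,0,0,0.17,2,-25,0,0,0,0,0.205,3,-31,0,0,0,0,0.24,4,-36,0,0,0,0,0.275,6,-41,0,0,0,0,0.31,7,-46,0,0,0,0,0.345,9,-51,0,0,0,0,0.38,11,-56,0,0,0,0,0.415,13,-61,0,0,0,0,0.45,15,-66,0,0,0,0,0.485,17,-70,0,0,0,0,0.52,20,-75,0,0,0,0,0.555,23,-80,0,0,0,0,0.59,26,-84,0,0,0,0,0.625,29,-88,0,0,0,0,0.66,32,-93,0,0,0,0,0.695,35,-97,0,0]

```text
clock: 8.35
tcp_pos: [0.454, 0.1754, 0.0673]
eef_rot: [[0.791, -0.612, -0.0], [-0.612, -0.791, -0.0], [-0.0, 0.0, -1.0]]
ft_force: [-1.3, -0.3, -1.2]
width: -0.0001
```

```bash
python3 chk.py s5
```

```text
8.35 [0.45396849 0.17539565 0.06725709] [-1.33256029 -0.28522158 -1.19083464] q6 0.87426227652994 finger ang 142.41230227977715 r 0.15147448627345386
[0, 0, np.float64(0.031), -1, -5, 1, 0],[0, 0, np.float64(0.066), 0, -10, 1, 0],[0, 0, np.float64(0.101), 0, -15, 1, 0],[0, 0, np.float64(0.136), 1, -20, 1, 0],[0, 0, np.float64(0.171), 1, -26, 1, 0],[0, 0, np.float64(0.206), 2, -31, 1, 0],[0, 0, np.float64(0.241), 4, -36, 1, 0],[0, 0, np.float64(0.276), 5, -41, 1, 0],[0, 0, np.float64(0.311), 7, -46, 1, 0],[0, 0, np.float64(0.345), 8, -51, 1, 0],[0, 0, np.float64(0.38), 10, -56, 1, 0],[0, 0, np.float64(0.415), 12, -61, 1, 0],[0, 0, np.float64(0.45), 14, -66, 1, 0],[0, 0, np.float64(0.485), 17, -71, 1, 0],[0, 0, np.float64(0.52), 19, -75, 1, 0],[0, 0, np.float64(0.555), 22, -80, 1, 0],[0, 0, np.float64(0.59), 25, -84, 1, 0],[0, 0, np.float64(0.625), 28, -89, 1, 0],[0, 0, np.float64(0.66), 31, -93, 1, 0],[0, 0, np.float64(0.695), 34, -97, 1, 0],
```

Call:
send_rows:
  moves: [0,0,0.03,-1,-5,0,0,0,0,0.065,0,-10,0,0,0,0,0.1,0,-15,0,0,0,0,0.135,1,-20,0,0,0,0,0.17,1,-25,0,0,0,0,0.205,2,-31,0,0,0,0,0.24,4,-36,0,0,0,0,0.275,5,-41,0,0,0,0,0.31,7,-46,0,0,0,0,0.345,8,-51,0,0,0,0,0.38,10,-56,0,0,0,0,0.415,12,-61,0,0,0,0,0.45,14,-66,0,0,0,0,0.485,17,-70,0,0,0,0,0.52,19,-75,0,0,0,0,0.555,22,-80,0,0,0,0,0.59,25,-84,0,0,0,0,0.625,28,-88,0,0,0,0,0.66,31,-93,0,0,0,0,0.695,34,-97,0,0]

```text
clock: 10.07
tcp_pos: [0.5403, 0.2311, 0.0672]
eef_rot: [[0.216, -0.976, -0.0], [-0.976, -0.216, 0.0], [-0.0, 0.0, -1.0]]
ft_force: [-1.0, 0.4, -0.4]
width: -0.0002
```

```bash
python3 chk.py s6; python3 - <<'E'
from h import *
b,d=grab("top","t6")
P=cloud("top",d)
a=np.load("/tmp/s6.npz")["im"]
A=cv2.resize(a[110:250,180:320],(400,400),interpolation=cv2.INTER_CUBIC); B=cv2.resize(b[155:265,215:325],(400,400),interpolation=cv2.INTER_CUBIC)
cv2.imwrite("pics/c6.png",np.hstack([A,B])[:,:,::-1])
E
```

```text
10.0667 [0.54031991 0.23110585 0.06721464] [-0.95677451  0.42064895 -0.3538612 ] q6 1.6305604068154806 finger ang 102.81150043931984 r 0.15188709788765165
[0, 0, np.float64(0.028), 0, -4, 0, 0],[0, 0, np.float64(0.063), 0, -10, 0, 0],[0, 0, np.float64(0.097), 1, -15, 0, 0],[0, 0, np.float64(0.132), 1, -20, 0, 0],[0, 0, np.float64(0.167), 2, -26, 1, 0],[0, 0, np.float64(0.202), 3, -31, 1, 0],[0, 0, np.float64(0.237), 4, -36, 1, 0],[0, 0, np.float64(0.272), 5, -41, 1, 0],[0, 0, np.float64(0.307), 7, -46, 1, 0],[0, 0, np.float64(0.342), 9, -51, 1, 0],[0, 0, np.float64(0.377), 10, -56, 1, 0],[0, 0, np.float64(0.412), 13, -61, 1, 0],[0, 0, np.float64(0.447), 15, -66, 1, 0],[0, 0, np.float64(0.481), 17, -71, 1, 0],[0, 0, np.float64(0.516), 20, -75, 1, 0],[0, 0, np.float64(0.551), 22, -80, 1, 0],[0, 0, np.float64(0.586), 25, -84, 1, 0],[0, 0, np.float64(0.621), 28, -89, 1, 0],[0, 0, np.float64(0.656), 31, -93, 1, 0],[0, 0, np.float64(0.691), 35, -97, 1, 0],
```

View pics/c6.png

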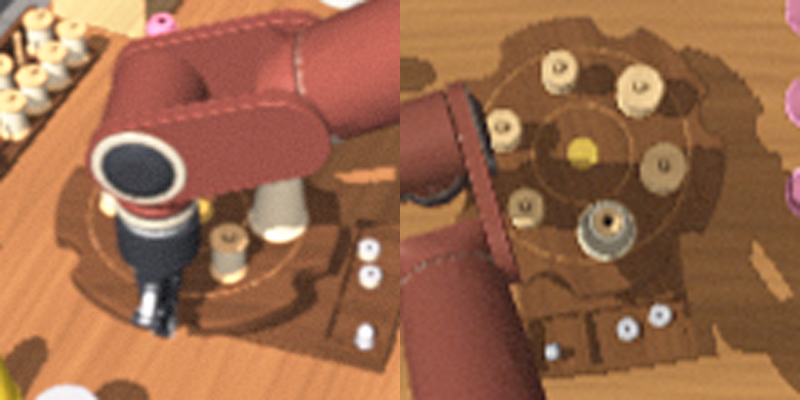

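The top crop shows the cone at about (271.5,216), nearly at the front. I'll measure the remaining angle.

```bash
cat > top.py <<'E'
from h import *
import sys
z=np.load("/tmp/"+sys.argv[1]+".npz"); P=cloud("top",z["d"]); im=z["im"].astype(int)
g=np.hypot(P[...,0]-C[0],P[...,1]-C[1])<.12
m=(g&(P[...,2]>.10)&(im[...,0]-im[...,2]<110)&(im.min(-1)>70)).astype(np.uint8); k,l,st,ce=cv2.connectedComponentsWithStats(m)
for i in range(1,k):
    if st[i,4]>8:
        a=P[l==i]; h=np.nanmax(a[:,2]); t=a[a[:,2]>h-.012].mean(0); d=t[:2]-C; print("obj",ce[i].round(1),t.round(3),np.hypot(*d).round(3),np.degrees(np.arctan2(d[1],d[0])).round(1))
if len(sys.argv)>2:
    for zz in(.168,.172):
        p=onplane("top",float(sys.argv[2]),float(sys.argv[3]),zz); d=p[:2]-C; print(p,np.hypot(*d),np.degrees(np.arctan2(d[1],d[0])))
E
python3 top.py t6 271.5 215.7
```

```text
obj [258.2 173.3] [0.655 0.106 0.131] 0.084 16.2
obj [280.4 178.4] [0.634 0.019 0.133] 0.088 -47.0
obj [235.1 194.3] [0.498 0.166 0.416] 0.113 132.3
obj [242.7 189.3] [0.548 0.164 0.361] 0.085 108.2
obj [227.5 189.9] [0.547 0.198 0.385] 0.118 103.0
obj [287.  199.8] [0.553 0.003 0.135] 0.082 -104.5
obj [249. 211.] [0.512 0.141 0.13 ] 0.085 136.9
obj [271.2 217.1] [0.493 0.059 0.171] 0.085 -163.2
[0.48954482 0.05964291 0.168     ] 0.08762551493132316 -164.54058262356892
[0.48909604 0.05972187 0.172     ] 0.08803722648056614 -164.66795936548814
```

Call:
send_rows:
  moves: [0,0,0.03,0,-4,0,0,0,0,0.06,0,-9,0,0,0,0,0.09,1,-14,0,0,0,0,0.12,1,-18,0,0,0,0,0.14,1,-21,0,0,0,0,0.155,2,-23,0,0,0,0,0.16,2,-24,0,0,0,0,0.16,2,-24,0,0,0,0,0.16,2,-24,0,0]

```text
clock: 10.92
tcp_pos: [0.564, 0.2344, 0.0673]
eef_rot: [[0.058, -0.998, 0.0], [-0.998, -0.058, -0.0], [0.0, -0.0, -1.0]]
ft_force: [0.1, 0.1, 0.2]
width: -0.0
```

```bash
python3 - <<'E'
from h import *
grab("top","t7"); s=manip.read_state(); print(s["clock"],s["tcp_pos"],s["ft_force"])
E
python3 top.py t7
```

```text
10.9667 [0.56397933 0.23437108 0.06732981] [-0.31717778  0.98738012 -0.0335686 ]
obj [261.5 172.4] [0.657 0.091 0.132] 0.083 5.9
obj [232.8 182.6] [0.542 0.177 0.406] 0.099 109.0
obj [282.6 180.5] [0.623 0.015 0.133] 0.084 -54.5
obj [226.5 183. ] [0.569 0.2   0.386] 0.118 92.5
obj [243.5 186.2] [0.607 0.16  0.131] 0.084 67.0
obj [237.4 201.7] [0.496 0.162 0.424] 0.111 134.5
obj [286.1 203. ] [0.54  0.004 0.13 ] 0.086 -113.2
obj [246.8 208.7] [0.479 0.151 0.38 ] 0.117 144.6
obj [268.  217.7] [0.49  0.072 0.169] 0.085 -172.8
```

On target: cone plus spool angles put the cone at -173.5°. I'll back the finger off inside the notch, lift it straight out, then withdraw to the left.

Call:
send_rows:
  moves: [0,0,0,-1,2,0,0,0,0,0,-2,4,0,0,0,0,0,-2,5,0,0,0,0,0,-2,5,0,0,0,0,0,-2,5,-5,0,0,0,0,-2,5,-15,0,0,0,0,-2,5,-40,0,0,0,0,-2,5,-80,0,0,0,0,-2,5,-120,0,0,0,0,-2,5,-160,0,0,0,0,-2,5,-160,0,0,0,0,-30,30,-160,0,0,0,0,-60,55,-160,0,0,0,0,-90,80,-160,0,0,0,0,-120,105,-160,0,0,0,0,-150,130,-160,0,0,0,0,-180,155,-160,0,0,0,0,-210,180,-160,0,0,0,0,-240,205,-160,0,0,0,0,-240,205,-160,0]

```text
clock: 12.63
tcp_pos: [0.3412, 0.4662, 0.2285]
eef_rot: [[0.064, -0.998, -0.001], [-0.998, -0.064, 0.003], [-0.003, 0.001, -1.0]]
ft_force: [0.5, -0.0, 0.1]
width: -0.0002
```

```bash
python3 - <<'E'
from h import *
b,_=grab("top","t8"); a,_=grab("side","s8"); s=manip.read_state(); print(s["clock"],s["tcp_pos"],s["ft_force"])
A=cv2.resize(a[110:250,180:320],(400,400),interpolation=cv2.INTER_CUBIC); B=cv2.resize(b[155:265,215:325],(400,400),interpolation=cv2.INTER_CUBIC)
cv2.imwrite("pics/c8.png",np.hstack([A,B])[:,:,::-1])
E
python3 top.py t8
```

```text
12.7333 [0.34471764 0.4631429  0.22816764] [ 1.10466542 -0.00146611 -0.8533031 ]
obj [261.5 172.4] [0.658 0.093 0.13 ] 0.085 6.6
obj [282.6 180.6] [0.625 0.013 0.131] 0.086 -54.0
obj [243.5 186.1] [0.606 0.16  0.131] 0.084 67.5
obj [286.  202.8] [0.539 0.004 0.131] 0.086 -113.7
obj [246.7 208.4] [0.518 0.152 0.134] 0.089 128.9
obj [268.  217.8] [0.49  0.072 0.17 ] 0.085 -172.8
```

View pics/c8.png

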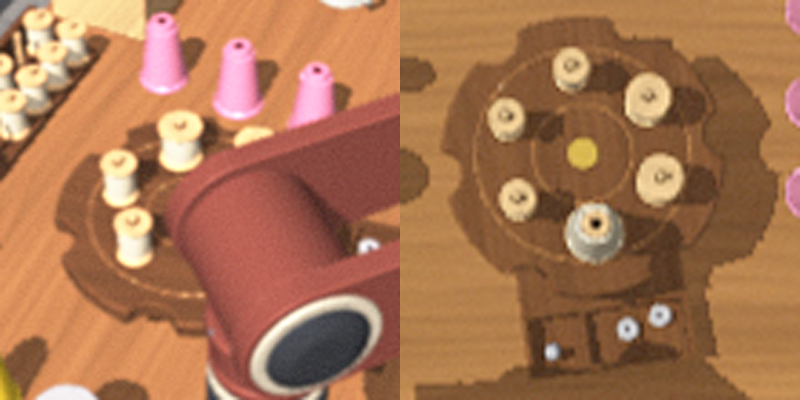

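```bash
python3 -c "
from rig import manip
print(manip.read_state()['clock'],manip.sign_off())"
```

```text
the job is handed in; nothing more can be done
12.7333 None
```

The cone of thread now stands at the front of the stand, behind the middle of the tray. I handed the job in at 12.7 s; no verdict was reported.

I set the shut fingertip into the right-hand rim notch and pushed the deck about 156° clockwise round the near side. The forces read at each stop were at most about 2 N. I then backed off in the notch, lifted straight out and withdrew to the left.

- **Cone position:** it measures at -172.8° by its own top, and about -173° averaged with the spools. The front direction is about -173.5°, give or take 1–2°, because the two ways of reading it from the tray disagreed slightly (-174.6° and -172.3°). That puts the cone within about 3 mm of the line, against the 14 mm allowed.
- **Cone and spools:** all six read upright at their normal heights on their pins.
- **Tray and table:** the things in the tray look unmoved. I did not measure the things on the table, but nothing touched them.
- **Disagreements:** spool angles scattered by about 2°, and two deck-centre readings differed by up to 5 mm, which does not change the result. In the last side view the arm hid the cone, so the final check rests on the top view alone.

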